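# Raise a gel casting table with a levelling wedge and hold it

### The job

The front of the gel casting table has to be held up on a levelling wedge while a colleague swaps its feet. Pick up the wedge by its grip block, lay it flat on the base plate in front of the table and push its nose straight in under the middle of the table's front edge, gently, until the front just lifts off the base plate: about 3 mm of clearance under both front corners, and never jacked up by a centimetre. Raise the table with the wedge alone, leave the other things where they are, and finish still gripping the wedge in place with the table resting on it.

Things in the scene. Friction and masses are not known exactly. Their poses are not given: they have to be found in the camera images.
- wedge: Grey plastic wedge, 120 long (x) x 32 wide (y), about 90 g, flat on the worktop left or right of the base plate. Origin: middle of its underside; +x points to the thin nose. From x = +60 (nose, 4 thick) the top rises evenly, 1 per 6, to 19 at x = -30; from x = -30 to -60 stands the grip block, 30 long, 32 wide, 45 high, centred at x = -45.
- wedge_nose (a point): Middle of the underside of the wedge's nose end (x = +60 of the wedge), same axes as the wedge.
- packing_bar: Grey plastic flat bar, 120 x 32 x 20, no taper and no grip block; lies on the other side of the base plate from the wedge. Not needed, leave it. Origin in the middle of its underside.
- base_plate: Fixed dark steel plate, 300 (x) x 200 (y) x 12 high. Origin at the centre of its underside; +x points from its empty front half (x = -150 to 0) to the casting table (x = +1 to +136). A rear stop 18 high at x = +137 and two lugs 14 high beside the rear corners keep the table from sliding away.
- base_front (a point): Point on the top face of the base plate, at its centre, 1 mm in front of and midway along the table's front edge; x points straight under the table, z up. The top face is z = 0 of this frame.
- casting_table: Loose white plastic table, 135 (x) x 160 (y), 0.35 to 0.7 kg, walls to 40 high, round bubble level near the front edge. Origin at the centre of its underside. Stands on two runners 8 high, 14 wide, along its left and right sides; between them (132 wide, open at the front) its plate has 8 of free height over the base plate. It tips up about its rear edge.
- front_left (a point): Underside of the left runner at the table's front edge: its height over base_front is the clearance there (0 at the start).
- front_right (a point): Underside of the right runner at the table's front edge, as front_left. With the wedge flat on the base plate and central, the plate's front edge meets the slope when the nose is 24 mm under it; then the front rises 1 mm per 6 mm of further push.
- timer: White timer, 60 x 66 x 15, lying left of the base plate; leave it alone. Origin at the centre of its underside.
- bottle_small: White capped bottle, 45 diameter x 91, right of the base plate; leave it alone. Origin at the centre of its underside.
Not all that is in view belongs to the job. Leave any turquoise look-alike of the wedge alone.

How it is judged (in metres and radians):
On the way, in this order (a step that is already met when the one before it is completed fails the run):
1. the wedge is gripped and lifted off the worktop (height (world z) of wedge above 0.02 m and contact force between the fingers and wedge above 1 N), for 0.1 s.
2. the wedge's nose is under the middle of the table's front edge (x of wedge_nose in the frame of base_front above 0.006 m and z of wedge_nose in the frame of base_front below 0.004 m and y of wedge_nose in the frame of base_front between -0.02 and 0.02 m), for 0.05 s.
At the end, for the whole second after the job is handed in: The gripper holds the wedge, flat on the base plate (4 mm, 0.1 rad), straight (0.2 rad), within 20 mm of the middle; the table rests on it in its place (7 mm), both front corners 1.3 to 5.5 mm clear, untouched by robot and packing bar; all still (z of front_left in the frame of base_front between 0.0013 and 0.0055 m and z of front_right in the frame of base_front between 0.0013 and 0.0055 m and contact force between wedge and casting_table above 0.5 N and contact force between the fingers and wedge above 2 N and contact force between each of the arm, the fingers, packing_bar and casting_table below 0.1 N and z of wedge in the frame of base_front below 0.004 m and angle between wedge's own z axis and vertical below 0.1 rad and angle between the x axis of wedge and the x axis of base_front, either way round below 0.2 rad and y of wedge_nose in the frame of base_front between -0.02 and 0.02 m and x of casting_table in the frame of base_front between 0.06 and 0.075 m and linear speed of each of casting_table, wedge below 0.01 m/s); the arm keeps its last pose, push and grip.
It fails at once if the table's front is jacked up by 10 mm or more (z of any of front_left, front_right in the frame of base_front above 0.01 m).
It fails at once if the robot itself pushes or lifts the table (contact force between any of the arm, the fingers and casting_table above 1 N).
It fails at once if another thing is moved by more than 20 mm (distance of any of packing_bar, timer, bottle_small from where it was at the start of the episode above 0.02 m).
It also fails if it takes over 42 s, if anything falls off the work surface, if the arm or the gripper's body presses on something with over 40 N, if the wrist force passes 120 N, or if a joint passes its speed limit or range.

### The arm

A 6-joint arm with a two-finger parallel gripper is mounted at the origin on a cart in front of the work surface, level with it; the furniture and walls round the work are solid. World frame = base frame: x ahead of the robot, y to its left, z up, the work surface at z = 0. Lengths are in mm, angles in rad, forces in N, time in s.
With the tool pointing down it reaches from about 275 to 750 mm from the base axis. Payload 10.2 kg.
Tool frame: the origin (TCP) lies midway between the tips of the shut fingers; the grasp point (between the pads) lies 19 mm behind it; z points along the fingers, y is the line along which they close (so a half turn about z gives the same grasp; the last joint's range is limited). The gripper opens to 85 mm and grips with 20 to 120 N. Pads are 22 mm wide; open, the fingers measure 114 mm over their backs; the gripper's body (76 mm by 85 mm) begins 54 mm behind the grasp point. The pads swing forward as they close: fully open they stand 13 mm farther back than shut.
Start: joints at [0.95, 0.313, 1.498, -0, 1.331, -0.223], TCP at [203.393, 484.007, 231.294] pointing down, gripper open.
Joint ranges: [-2.94, 2.94], [-0.97, 2.17], [0.19, 2.56], [-1.23, 4.37], [0.02, 3.11], [-2.88, 2.88]. Speed limits (rad/s): [2.39, 2.39, 3.01, 3.14, 3.14, 3.14].

### API

Orientations are given as a unit quaternion [w, x, y, z].
In Python, from rig import ctrl gives the robot as it stands.
- The arm moves only by the tool send_rows, never from a script. Its argument "targets" is a list of rows, each a list of 7 numbers: the closure, from -1 (fully open) to 1 (shut), so that 0 is half open, then the shift along the tool's x, y, z in m, then the turn, a rotation vector about the tool's x, y, z in rad. In form: [[claw, dx, dy, dz, ax, ay, az], ...]. A call has exactly 10 rows; each row shifts and turns the commanded pose from where the row before left it, along the tool's axes as they then stand; what a row does not reach is not made up. A row lasts 1/8 s, in which the tool goes at most 62.5 mm and 10.7 degrees, less where a joint would pass 70% of its speed; a pose out of reach is approached as far as the arm can. A call with a gripper value outside its range is refused whole. The fingers move at their own pace and stop on an object; "squeeze" is the grip in N (left out, the last holds). Time passes only in rows, so rows that do not move let the fingers close, or fill a call up. It gives the time, the measured TCP pose, the force, the opening and the grip force at its end, in the units of the state.
- ctrl.sense(): the state, without advancing time (a new reading comes with each control period).
- ctrl.capture(name): name is "scene" or "top" or "wrist"; returns a dict with "img" (420x560x3 uint8, red, green, blue), "camera_matrix" (3x3 intrinsics, pixels), "R" (3x3) and "t" (3): a world point X has camera coordinates R X + t. Camera axes: x right, y down, z forward; pixel columns grow to the right and rows downward; lengths in mm; the calibration is good to about 2 mm. A picture is of the moment at which its call begins. There is no depth.
- ctrl.finish_job(): hands the job in; it is judged then, once.
Trained networks look in a picture, given as the dict that the camera call returned (one of the last four; its "shot" number tells which), for a name from the list of things; names that differ only in an ending like _2 or _b are one class to them, and where a whole thing is asked for, a point or a joint stands for the part that bears it (a point fixed in the world has none). Each returns a list of dicts, best first, with "score" (0 to 1); they miss things now and then, are a little off and sometimes report something else, mostly with a low value. They report only what shows in the picture. A call takes as long as a camera call. They do not tell look-alikes from the thing itself.
- ctrl.boxes_of(query, picture): "extent" ([left, top, width, height] in pixels, round what is visible of it).
- ctrl.landmark_of(query, picture): "point" ([column, row] in pixels: a listed point, or the origin of a listed thing).
The state is a dict: "time_s": time; "joints": joint angles; "dq": joint speeds; "tau": joint torques, N m; "eef_pos": TCP position; "ee_rot": TCP orientation; "force": force on the tool from outside, world axes, zero at the start; "wrist_torque": the same for the moment, N m; "grip_width": opening from 0.0 (shut) to 1.0 (fully open); "grip_force": force on a finger pad.
Only numpy, scipy, OpenCV 4.12 (cv2) and the standard library are available. Lean on these libraries where they do the work, as an engineer would, in place of code of your own. Each camera call takes 0.05 s, during which the arm holds its last target. There are 200 camera calls.

## Working session

There is one attempt and no reset: what is moved stays moved. The work goes in short steps, Python scripts to look and compute and a tool call to move; the robot and the scene stay as the last step left them, time stands still between calls to the robot, and variables do not carry over. Pictures are saved under pics/ and viewed, at most 10 in all, crops included, and the job is handed in when it is done.

Besides the shell and the picture viewer there is one more tool, called after ">>>" by a JSON object that holds its "method" and its "body", one argument or row to a line. send_rows: Moves the arm, as the interface text tells. Its arguments: {"type":"object","properties":{"targets":{"type":"array"},"squeeze":{"type":"number"}},"required":["targets"]}

```bash
mkdir -p pics; cat > h.py <<'E'
import numpy as np, cv2
from rig import ctrl
def ray(p,c,z):
    K,R,t=map(np.array,(c["camera_matrix"],c["R"],c["t"]))
    d=R.T@np.linalg.inv(K)@np.array([c_ for c_ in p]+[1.0]); o=-R.T@t.ravel()
    return o+d*(z-o[2])/d[2]
def proj(X,c):
    K,R,t=map(np.array,(c["camera_matrix"],c["R"],c["t"]))
    q=K@(R@np.array(X,float)+t.ravel()); return q[:2]/q[2]
def save(c,n): cv2.imwrite(f"pics/{n}.png",c["img"][:,:,::-1])
E
python3 - <<'E'
from h import *
s=ctrl.sense(); print({k:s[k] for k in("time_s","eef_pos","ee_rot","force","grip_width")})
Z=dict(wedge=0,wedge_nose=0,packing_bar=0,base_plate=0,base_front=12,casting_table=20,front_left=12,front_right=12,timer=0,bottle_small=0)
for v in("top","scene"):
    c=ctrl.capture(v); save(c,v+"1")
    for n,z in Z.items():
        for r in ctrl.landmark_of(n,c)[:2]: print(v,n,np.round(r["point"]),round(r["score"],2),ray(r["point"],c,z).round())
E
```

```text
{'time_s': 0.0, 'eef_pos': array([203.22774745, 483.77978613, 230.72005732]), 'ee_rot': array([-2.61728669e-04,  1.97579720e-01,  9.80286598e-01, -6.09742300e-04]), 'force': array([ 0.69887169, -0.01274246,  0.40534878]), 'grip_width': 0.9957647287954077}
top wedge [159. 240.] 0.7 [495. 404.   0.]
top wedge [176. 197.] 0.27 [640. 353.   0.]
top wedge_nose [138. 242.] 0.8 [493. 474.   0.]
top wedge_nose [196. 224.] 0.62 [547. 283.   0.]
top packing_bar [390. 227.] 0.63 [ 516. -355.    0.]
top base_plate [292. 215.] 0.76 [567. -34.   0.]
top base_plate [274. 214.] 0.7 [572.  24.   0.]
top base_front [294. 213.] 0.76 [570. -43.  12.]
top casting_table [296. 194.] 0.94 [634. -51.  20.]
top front_right [318. 210.] 0.87 [ 580. -122.   12.]
top front_right [297. 194.] 0.39 [636. -54.  12.]
top timer [178. 200.] 0.67 [629. 343.   0.]
top bottle_small [392. 180.] 0.53 [ 676. -372.    0.]
scene wedge [225. 173.] 0.96 [487. 264.   0.]
scene wedge [214. 142.] 0.62 [512. 419.   0.]
scene wedge_nose [197. 135.] 0.71 [476. 480.   0.]
scene wedge_nose [240. 160.] 0.66 [551. 295.  -0.]
scene packing_bar [336. 336.] 0.96 [ 499. -357.    0.]
scene base_front [297. 231.] 0.81 [568. -51.  12.]
scene front_right [313. 245.] 0.94 [ 582. -113.   12.]
scene front_right [240. 161.] 0.31 [546. 278.  12.]
scene timer [258. 141.] 0.69 [645. 350.   0.]
scene bottle_small [396. 306.] 0.86 [ 673. -364.    0.]
```

View pics/top1.png

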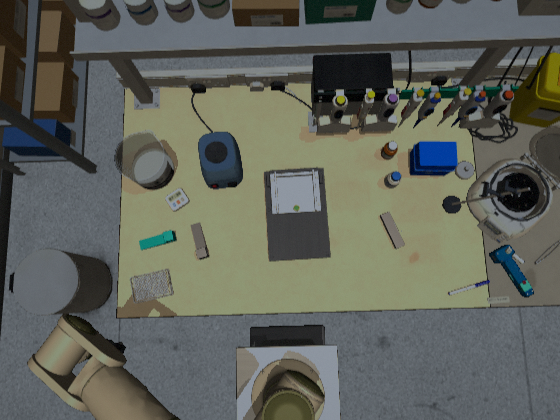

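View pics/scene1.png

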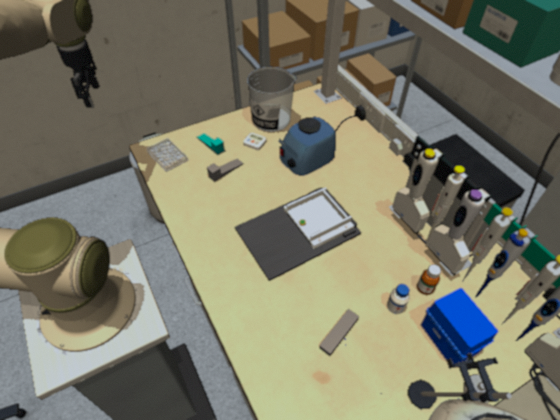

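The grey wedge lies left of the plate in the top view: block at about (202,254), nose at (195,224). The turquoise look-alike is at (158,240). The table front is centred at about (295,213) and the packing bar is at (391,229). I'll approach the wedge for a closer look.

>>> {"method": "send_rows", "body": {
  "targets": [
    [-1, -0.05, -0.019, 0, 0, 0, 0],
    [-1, -0.05, -0.019, 0, 0, 0, 0],
    [-1, -0.05, -0.019, 0, 0, 0, 0],
    [-1, -0.05, -0.019, 0, 0, 0, 0],
    [-1, -0.05, -0.019, 0, 0, 0, 0],
    [-1, -0.05, -0.019, 0, 0, 0, 0],
    [-1, 0, 0, 0, 0, 0, -0.17],
    [-1, 0, 0, 0, 0, 0, -0.17],
    [-1, 0, 0, 0, 0, 0, -0.17],
    [-1, 0, 0, 0, 0, 0, -0.17]
  ],
  "squeeze": 40
}}

```text
time_s: 2.35
eef_pos: [435.8, 262.6, 231.3]
ee_rot: [0.0, -0.143, 0.99, -0.0]
force: [0.8, 0.2, -0.5]
grip_width: 1.002
grip_force: 0.0
```

```bash
cat >> h.py <<'E'
from scipy.spatial.transform import Rotation as Ro
def tool():
    s=ctrl.sense(); q=np.array(s["ee_rot"]); return np.array(s["eef_pos"]),Ro.from_quat(q[[1,2,3,0]]).as_matrix(),s
E
python3 - <<'E'
from h import *
p,R,s=tool(); print(s["time_s"],p.round(1),R.round(3),s["joints"].round(2))
Z=dict(wedge=0,wedge_nose=0,timer=0)
for v in("wrist","top"):
    c=ctrl.capture(v); save(c,v+"2")
    for n,z in Z.items():
        for r in ctrl.landmark_of(n,c)[:2]: print(v,n,np.round(r["point"]),round(r["score"],2),ray(r["point"],c,z).round())
E
```

```text
2.35 [435.8 262.6 231.3] [[-0.959 -0.284  0.   ]
 [-0.284  0.959  0.   ]
 [-0.    -0.    -1.   ]] [ 0.31  0.28  1.55 -0.    1.32 -1.55]
wrist wedge [374. 254.] 0.94 [497. 416.  -0.]
wrist wedge [280. 221.] 0.75 [488. 275.   0.]
wrist wedge_nose [418. 254.] 0.83 [481. 474.   0.]
wrist wedge_nose [278. 263.] 0.58 [548. 290.   0.]
wrist timer [303. 324.] 0.78 [637. 354.   0.]
top wedge [198. 241.] 0.53 [489. 276.   0.]
top wedge_nose [198. 222.] 0.7 [553. 279.   0.]
top timer [182. 200.] 0.82 [629. 331.   0.]
```

View pics/wrist2.png

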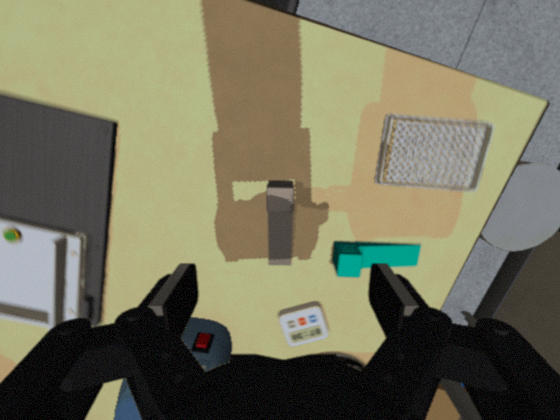

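The wrist view shows the grey wedge upright at column 280: nose edge at row 264, block at rows 181–210. The turquoise one is at (375,257), and the timer is at (303,324). Next I fit the pose to the wedge's outline.

```bash
python3 - <<'E'
from h import *
c=ctrl.capture("wrist"); R=np.array(c["R"]);print("cam",(-R.T@np.array(c["t"]).ravel()).round())
for n,p,z in(("noseL",(269,264),4),("noseR",(291,264),4),("b181L",(268,181),45),("b181R",(293,181),45),("b188L",(268,188),45),("b188R",(293,188),45),("b210L",(267,210),45),("b210R",(293,210),45),("181z0",(280.5,181),0)): print(n,ray(p,c,z).round(1))
im=cv2.resize(c["img"][165:285,220:340],None,fx=5,fy=5,interpolation=2); cv2.imwrite("pics/crop.png",im[:,:,::-1])
E
```

```text
cam [363. 243. 375.]
noseL [551.8 277.1   4. ]
noseR [543.3 306.8   4. ]
b181L [430.1 244.8  45. ]
b181R [422.3 272.2  45. ]
b188L [438.  246.9  45. ]
b188R [430.1 274.5  45. ]
b210L [463.8 252.7  45. ]
b210R [455.4 282.   45. ]
181z0 [434.8 260.6   0. ]
```

View pics/crop.png

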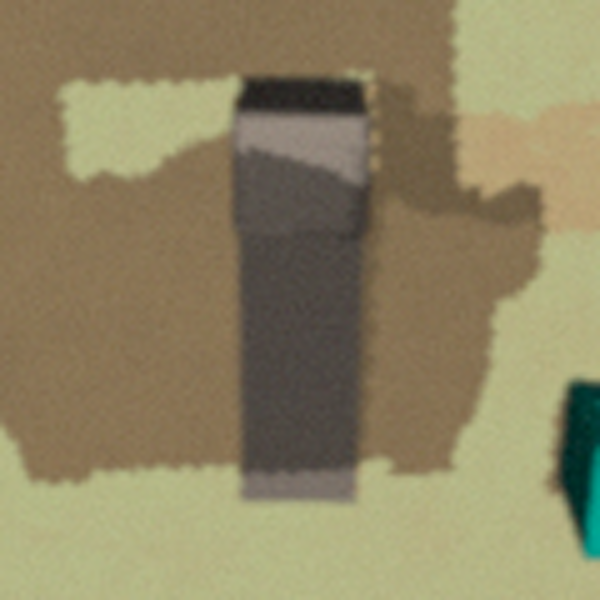

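>>> {"method": "send_rows", "body": {
  "targets": [
    [-1, -0.012, -0.002, 0.04, 0, 0, 0.015],
    [-1, 0, 0, 0.05, 0, 0, 0],
    [-1, 0, 0, 0.05, 0, 0, 0],
    [-1, 0, 0, 0.04, 0, 0, 0],
    [-1, 0, 0, 0.025, 0, 0, 0],
    [-1, 0, 0, 0.018, 0, 0, 0],
    [-1, 0, 0, 0, 0, 0, 0],
    [1, 0, 0, 0, 0, 0, 0],
    [1, 0, 0, 0, 0, 0, 0],
    [1, 0, 0, 0, 0, 0, 0]
  ],
  "squeeze": 50
}}

```text
time_s: 4.05
eef_pos: [448.2, 264.2, 8.9]
ee_rot: [0.0, -0.133, 0.991, 0.0]
force: [-0.5, -1.2, 0.8]
grip_width: 0.376
grip_force: 1.6
```

>>> {"method": "send_rows", "body": {
  "targets": [
    [1, 0, 0, 0, 0, 0, 0],
    [1, 0, 0, 0, 0, 0, 0],
    [1, 0, 0, 0, 0, 0, 0],
    [1, 0, 0, -0.01, 0, 0, 0],
    [1, 0, 0, -0.03, 0, 0, 0],
    [1, 0, 0, -0.04, 0, 0, 0],
    [1, 0, 0, -0.03, 0, 0, 0],
    [1, 0, 0, -0.02, 0, 0, 0],
    [1, 0, 0, 0, 0, 0, 0],
    [1, 0, 0, 0, 0, 0, 0]
  ]
}}

```text
time_s: 5.3
eef_pos: [447.4, 264.0, 137.5]
ee_rot: [-0.001, -0.133, 0.991, -0.0]
force: [1.0, 0.5, -1.6]
grip_width: 0.366
grip_force: 49.4
```

```bash
python3 - <<'E'
from h import *
p,R,s=tool(); print(s["time_s"],p.round(1),R.round(3),s["grip_width"],s["grip_force"])
c=ctrl.capture("wrist"); save(c,"wrist3")
for n,z in dict(base_front=12,front_left=12,front_right=12,casting_table=20,wedge_nose=p[2]-8).items():
    for r in ctrl.landmark_of(n,c)[:2]: print(n,np.round(r["point"]),round(r["score"],2),ray(r["point"],c,z).round())
E
```

```text
5.3 [447.4 264.  137.5] [[-0.965 -0.264 -0.001]
 [-0.264  0.965 -0.   ]
 [ 0.001 -0.    -1.   ]] 0.3658440102890157 49.415552616119385
front_left [ 24. 260.] 0.96 [572.  28.  12.]
wedge_nose [460. 281.] 0.9 [433. 368. 129.]
```

View pics/wrist3.png

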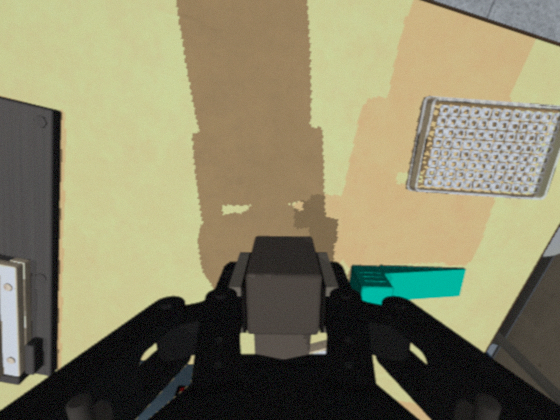

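Gripped at 49 N, with the wedge block centred between the fingers. I carry it over the empty front half of the plate.

>>> {"method": "send_rows", "body": {
  "targets": [
    [1, 0.007, -0.02, -0.01, 0, 0, 0],
    [1, 0.0144, -0.043, -0.01, 0, 0, 0],
    [1, 0.0144, -0.043, -0.01, 0, 0, 0],
    [1, 0.0144, -0.043, 0, 0, 0, 0],
    [1, 0.0144, -0.043, 0, 0, 0, 0],
    [1, 0.0144, -0.043, 0, 0, 0, 0],
    [1, 0.0144, -0.043, 0, 0, 0, 0],
    [1, 0.007, -0.025, 0, 0, 0, 0.1],
    [1, 0, 0, 0, 0, 0, 0.1],
    [1, 0, 0, 0, 0, 0, 0]
  ]
}}

```text
time_s: 6.85
eef_pos: [431.0, -54.8, 168.2]
ee_rot: [-0.0, -0.034, 0.999, 0.0]
force: [-0.1, 0.5, -0.9]
grip_width: 0.368
grip_force: 49.5
```

```bash
python3 - <<'E'
from h import *
p,R,s=tool(); print(s["time_s"],p.round(1),R.round(3),s["grip_width"],s["grip_force"])
for v in("wrist","scene","top"):
  c=ctrl.capture(v); save(c,v+"4")
  for n,z in dict(base_front=12,front_left=12,front_right=12,base_plate=12,casting_table=20,wedge_nose=p[2]-9).items():
    for r in ctrl.landmark_of(n,c)[:2]: print(v,n,np.round(r["point"]),round(r["score"],2),ray(r["point"],c,z).round())
E
```

```text
6.85 [431.  -54.8 168.2] [[-0.998 -0.068 -0.   ]
 [-0.068  0.998  0.   ]
 [ 0.     0.    -1.   ]] 0.36821809327083005 49.47406053543091
scene base_front [266. 212.] 0.65 [521.  52.  12.]
scene base_front [297. 229.] 0.56 [572. -44.  12.]
scene front_left [287. 214.] 0.96 [572.  15.  12.]
scene front_right [312. 247.] 0.83 [ 577. -117.   12.]
scene base_plate [297. 230.] 0.72 [568. -49.  12.]
scene casting_table [319. 218.] 0.73 [642. -48.  20.]
scene wedge_nose [286. 202.] 0.95 [531. -51. 159.]
top base_front [299. 212.] 0.66 [575. -57.  12.]
top front_left [276. 216.] 0.63 [565.  18.  12.]
top front_right [321. 212.] 0.8 [ 573. -130.   12.]
top base_plate [296. 215.] 0.58 [564. -47.  12.]
top casting_table [292. 193.] 0.68 [636. -38.  20.]
top wedge_nose [139. 244.] 0.65 [467. 423. 159.]
top wedge_nose [301. 218.] 0.38 [530. -58. 159.]
```

View pics/wrist4.png

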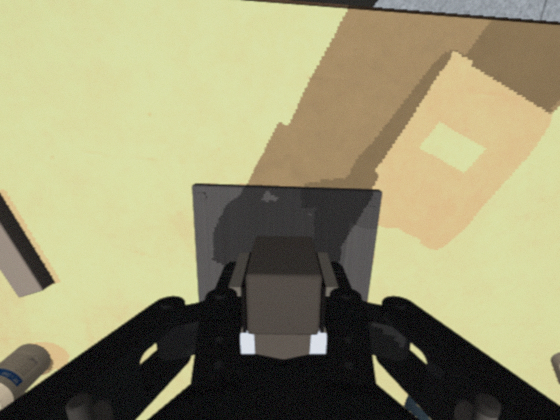

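The plate's front corners show at (193,185) and (381,190). I take its pose from that edge, cross-checked with the top view.

```bash
python3 - <<'E'
from h import *
c=ctrl.capture("wrist")
g=cv2.cvtColor(c["img"],7)
def edge(r0,c0,d):  # subpixel strongest step
    pass
a,b=ray((193.5,184.5),c,12),ray((381.5,190),c,12)
print(a.round(1),b.round(1),np.linalg.norm(a-b)); u=(b-a)/np.linalg.norm(b-a); x=np.array([u[1],-u[0],0])
print("yaw",np.arctan2(x[1],x[0]),"base_front",((a+b)/2+150*x).round(1))
for q in((199,270),(198.5,300),(377.5,240),(373,285)): print(q,ray(q,c,12).round(1))
t=ctrl.capture("top")
cs=[(265,171),(322,168),(330,258),(268,260)]
for q in cs: print("top",ray(q,t,12).round(1))
im=cv2.resize(t["img"][160:270,250:345],None,fx=5,fy=5,interpolation=2); cv2.imwrite("pics/topcrop.png",im[:,:,::-1])
E
```

```text
[ 424.2 -147.1   12. ] [417.1  49.1  12. ] 196.2784686097802
yaw 0.03596819085453582 base_front [570.6 -43.6  12. ]
(199, 270) [ 523.3 -143.2   12. ]
(198.5, 300) [ 562.9 -144.5   12. ]
(377.5, 240) [473.4  53.9  12. ]
(373, 285) [529.5  57.8  12. ]
top [716.8  51.2  12. ]
top [ 721.2 -139.9   12. ]
top [ 420.1 -152.4   12. ]
top [419.6  48.   12. ]
```

View pics/topcrop.png

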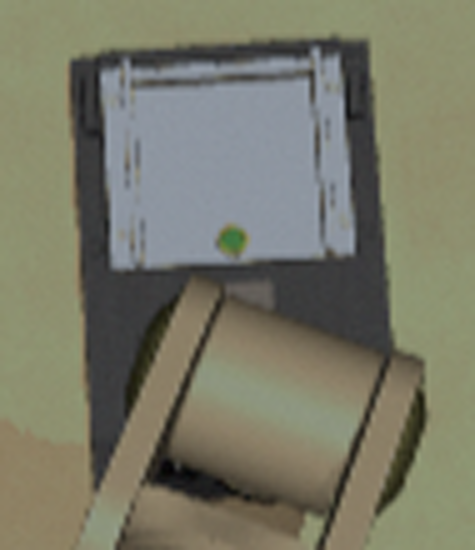

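>>> {"method": "send_rows", "body": {
  "targets": [
    [1, 0, 0.004, 0.01, 0, 0, 0.02],
    [1, 0, 0, 0.03, 0, 0, 0],
    [1, 0, 0, 0.04, 0, 0, 0],
    [1, 0, 0, 0.035, 0, 0, 0],
    [1, 0, 0, 0.015, 0, 0, 0],
    [1, 0, 0, 0.008, 0, 0, 0],
    [1, 0, 0, 0.004, 0, 0, 0],
    [1, 0, 0, 0.002, 0, 0, 0],
    [1, 0, 0, 0.001, 0, 0, 0],
    [1, 0, 0, 0, 0, 0, 0]
  ]
}}

```text
time_s: 9.25
eef_pos: [430.9, -50.7, 23.5]
ee_rot: [0.0, -0.024, 1.0, -0.0]
force: [0.1, 0.3, -0.6]
grip_width: 0.372
grip_force: 49.5
```

```bash
python3 - <<'E'
from h import *
p,R,s=tool(); print(s["time_s"],p.round(2),R.round(3)[:,0],s["force"].round(2),s["wrist_torque"].round(2))
for v in("scene","top"):
  c=ctrl.capture(v); save(c,v+"5")
  for n,z in dict(base_front=12,front_left=12,front_right=12,wedge=12,wedge_nose=12).items():
    for r in ctrl.landmark_of(n,c)[:2]: print(v,n,np.round(r["point"]),round(r["score"],2),ray(r["point"],c,z).round())
  if v=="scene": cv2.imwrite("pics/s5.png",cv2.resize(c["img"][170:290,220:380],None,fx=5,fy=5,interpolation=2)[:,:,::-1])
E
```

```text
9.25 [430.93 -50.71  23.52] [-0.999 -0.047 -0.   ] [ 0.1   0.27 -0.59] [0.01 0.03 0.  ]
scene base_front [296. 233.] 0.77 [561. -55.  12.]
scene base_front [267. 242.] 0.72 [476. -45.  12.]
scene front_left [287. 211.] 0.55 [580.  26.  12.]
scene front_right [312. 246.] 0.66 [ 577. -116.   12.]
scene wedge [265. 241.] 0.8 [472. -38.  12.]
scene wedge_nose [286. 235.] 0.6 [532. -49.  12.]
top base_front [295. 212.] 0.86 [573. -44.  12.]
top front_left [276. 215.] 0.71 [565.  19.  12.]
top front_left [391. 230.] 0.49 [ 504. -355.   12.]
top front_right [319. 210.] 0.63 [ 578. -124.   12.]
top wedge [300. 226.] 0.75 [528. -59.  12.]
top wedge [157. 241.] 0.66 [492. 408.  12.]
top wedge_nose [139. 244.] 0.79 [484. 468.  12.]
top wedge_nose [298. 227.] 0.53 [525. -54.  12.]
```

View pics/s5.png

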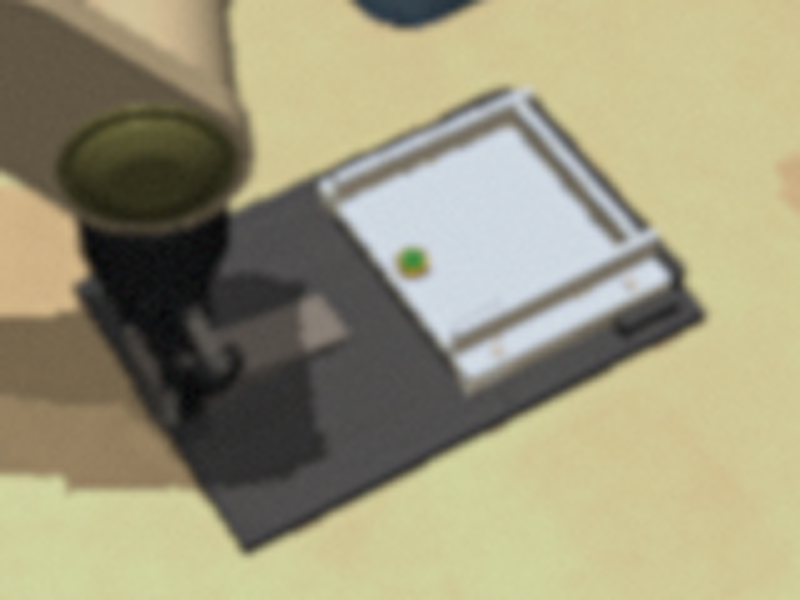

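The scene crop shows the wedge nose at about (286,234), parallel to the table sides and pointing at the middle of the front edge (~(299,229)). I lower it the last few millimetres.

>>> {"method": "send_rows", "body": {
  "targets": [
    [1, 0, 0, 0.001, 0, 0, 0],
    [1, 0, 0, 0.001, 0, 0, 0],
    [1, 0, 0, 0.001, 0, 0, 0],
    [1, 0, 0, 0.0005, 0, 0, 0],
    [1, 0, 0, 0, 0, 0, 0],
    [1, 0, 0, 0, 0, 0, 0],
    [1, 0, 0, 0, 0, 0, 0],
    [1, 0, 0, 0, 0, 0, 0],
    [1, 0, 0, 0, 0, 0, 0],
    [1, 0, 0, 0, 0, 0, 0]
  ]
}}

```text
time_s: 11.1
eef_pos: [430.8, -50.7, 21.0]
ee_rot: [0.0, -0.024, 1.0, -0.0]
force: [-8.8, 1.9, 21.3]
grip_width: 0.37
grip_force: 52.5
```

>>> {"method": "send_rows", "body": {
  "targets": [
    [1, 0, 0, -0.0007, 0, 0, 0],
    [1, -0.003, 0, 0, 0, 0, 0],
    [1, -0.006, 0, 0, 0, 0, 0],
    [1, -0.006, 0, 0, 0, 0, 0],
    [1, -0.006, 0, 0, 0, 0, 0],
    [1, -0.006, 0, 0, 0, 0, 0],
    [1, -0.006, 0, 0, 0, 0, 0],
    [1, -0.006, 0, 0, 0, 0, 0],
    [1, -0.004, 0, 0, 0, 0, 0],
    [1, -0.002, 0, 0, 0, 0, 0]
  ]
}}

```text
time_s: 12.35
eef_pos: [475.1, -48.5, 21.0]
ee_rot: [-0.001, -0.024, 1.0, 0.0]
force: [-9.6, -0.5, 13.9]
grip_width: 0.364
grip_force: 51.2
```

```bash
python3 - <<'E'
from h import *
p,R,s=tool(); print(s["time_s"],p.round(2),R.round(3)[:,0],s["force"].round(2),s["wrist_torque"].round(2))
for v in("scene","top"):
  c=ctrl.capture(v); save(c,v+"6")
  for n,z in dict(base_front=12,front_left=12,front_right=12,wedge=12,wedge_nose=12).items():
    for r in ctrl.landmark_of(n,c)[:1]: print(v,n,np.round(r["point"]),round(r["score"],2),ray(r["point"],c,z).round())
  if v=="scene": cv2.imwrite("pics/s6.png",cv2.resize(c["img"][170:290,220:380],None,fx=5,fy=5,interpolation=2)[:,:,::-1])
E
```

```text
12.35 [475.13 -48.5   21.01] [-0.999 -0.048  0.002] [-9.56 -0.51 13.92] [-0.14  1.14 -0.03]
scene base_front [296. 231.] 0.92 [566. -49.  12.]
scene front_left [287. 212.] 0.95 [578.  24.  12.]
scene front_right [312. 247.] 0.56 [ 577. -118.   12.]
scene wedge [277. 236.] 0.53 [511. -39.  12.]
scene wedge_nose [299. 231.] 0.87 [572. -55.  12.]
top base_front [295. 215.] 0.86 [563. -44.  12.]
top front_left [276. 217.] 0.56 [561.  17.  12.]
top front_right [318. 209.] 0.75 [ 581. -122.   12.]
top wedge [159. 238.] 0.63 [502. 401.  12.]
top wedge_nose [142. 244.] 0.6 [485. 457.  12.]
```

View pics/s6.png

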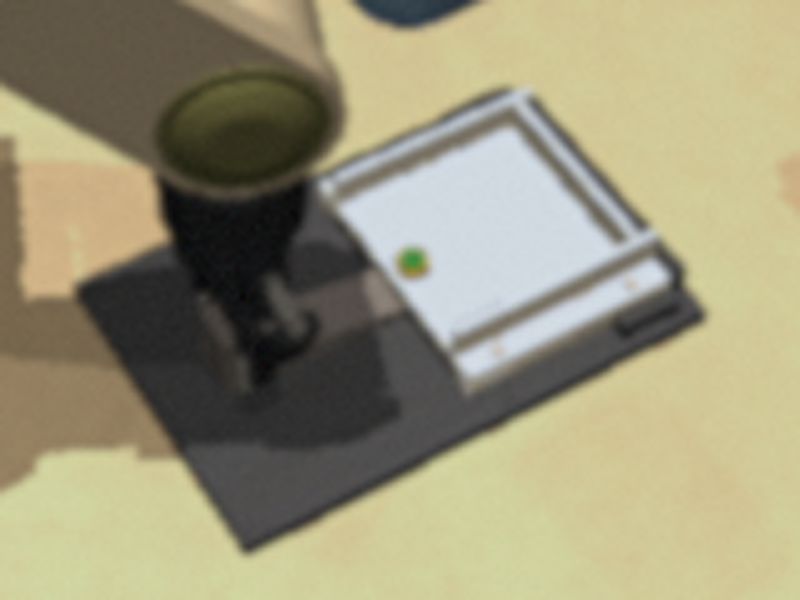

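The nose is now just under the middle of the front edge, at about pixel (299,230). I save reference frames to track the corner rise at sub-pixel level, then advance.

```bash
cat > track.py <<'E'
import sys
from h import *
p,R,s=tool()
def avg(v): 
    cs=[ctrl.capture(v) for _ in range(4)]; return np.mean([cv2.cvtColor(c["img"],cv2.COLOR_RGB2GRAY).astype(np.float32) for c in cs],0),cs[0]
g,c=avg("scene")
if sys.argv[1]=="ref": np.save("ref.npy",g)
ref=np.load("ref.npy")
J=lambda X:(proj(np.array(X)+[0,0,1.],c)-proj(X,c))
def poly(P): 
    m=np.zeros(g.shape,np.uint8); cv2.fillPoly(m,[np.round(np.array(P)/5+[220,170]).astype(np.int32)],255); return m
W={"L":poly([(300,180),(340,175),(395,215),(385,250),(360,265)]),"bub":poly([(385,235),(440,235),(440,285),(415,290)]),"R":poly([(440,325),(520,340),(520,380),(465,410),(440,365)]),
 "rear":poly([(500,80),(550,80),(700,240),(640,250),(600,200)]),"plate":poly([(220,500),(270,500),(480,400),(500,420),(250,570)])}
print(s["time_s"],p.round(2),"F",s["force"].round(2),"T",s["wrist_torque"].round(2),"grip",s["grip_force"].round(1),"px/mm",J([575,-45,30]).round(3))
for k,m in W.items():
    try:
        w=np.eye(2,3,dtype=np.float32); cc,w=cv2.findTransformECC(ref,g,w,cv2.MOTION_TRANSLATION,(3,100,1e-5),m,3); print(k,w[:,2].round(3),"rise",round(w[:,2]@J([575,-45,30])/(J([575,-45,30])@J([575,-45,30])),2))
    except cv2.error: print(k,"fail")
E
python3 track.py ref; python3 track.py x
```

```text
Traceback (most recent call last):
  File "track.py", line 14, in <module>
    print(s["time_s"],p.round(2),"F",s["force"].round(2),"T",s["wrist_torque"].round(2),"grip",s["grip_force"].round(1),"px/mm",J([575,-45,30]).round(3))
                                                                                               ^^^^^^^^^^^^^^^^^^^^^
AttributeError: 'float' object has no attribute 'round'
Traceback (most recent call last):
  File "track.py", line 14, in <module>
    print(s["time_s"],p.round(2),"F",s["force"].round(2),"T",s["wrist_torque"].round(2),"grip",s["grip_force"].round(1),"px/mm",J([575,-45,30]).round(3))
                                                                                               ^^^^^^^^^^^^^^^^^^^^^
AttributeError: 'float' object has no attribute 'round'
```

>>> {"method": "send_rows", "body": {
  "targets": [
    [1, 0, 0, -0.0003, 0, 0, 0],
    [1, -0.002, 0, 0, 0, 0, 0],
    [1, -0.002, 0, 0, 0, 0, 0],
    [1, -0.002, 0, 0, 0, 0, 0],
    [1, -0.002, 0, 0, 0, 0, 0],
    [1, -0.001, 0, 0, 0, 0, 0],
    [1, 0, 0, 0, 0, 0, 0],
    [1, 0, 0, 0, 0, 0, 0],
    [1, 0, 0, 0, 0, 0, 0],
    [1, 0, 0, 0, 0, 0, 0]
  ]
}}

```text
time_s: 14.6
eef_pos: [484.6, -48.1, 21.0]
ee_rot: [-0.0, -0.024, 1.0, -0.0]
force: [-4.1, -0.3, 5.8]
grip_width: 0.371
grip_force: 50.4
```

```bash
python3 track.py x
```

```text
Traceback (most recent call last):
  File "track.py", line 14, in <module>
    print(s["time_s"],p.round(2),"F",s["force"].round(2),"T",s["wrist_torque"].round(2),"grip",s["grip_force"].round(1),"px/mm",J([575,-45,30]).round(3))
                                                                                               ^^^^^^^^^^^^^^^^^^^^^
AttributeError: 'float' object has no attribute 'round'
```

The reference was saved before the print error, so I only need to fix the print.

```bash
sed -i 's/s\["grip_force"\].round(1)/round(s["grip_force"],1)/' track.py; python3 track.py x
```

```text
14.8 [484.55 -48.1   21.01] F [-3.04 -0.36  6.96] T [ 0.02  0.52 -0.04] grip 50.4 px/mm [ 0.012 -0.218]
L [0.218 0.028] rise -0.07
bub [ 0.002 -0.004] rise 0.02
R [0.002 0.005] rise -0.02
rear [0.009 0.008] rise -0.04
plate [-0.015  0.006] rise -0.03
```

>>> {"method": "send_rows", "body": {
  "targets": [
    [1, -0.001, 0, 0, 0, 0, 0],
    [1, -0.001, 0, 0, 0, 0, 0],
    [1, -0.001, 0, 0, 0, 0, 0],
    [1, -0.001, 0, 0, 0, 0, 0],
    [1, -0.001, 0, 0, 0, 0, 0],
    [1, -0.001, 0, 0, 0, 0, 0],
    [1, 0, 0, 0, 0, 0, 0],
    [1, 0, 0, 0, 0, 0, 0],
    [1, 0, 0, 0, 0, 0, 0],
    [1, 0, 0, 0, 0, 0, 0]
  ]
}}

```text
time_s: 16.25
eef_pos: [490.6, -47.8, 21.0]
ee_rot: [-0.0, -0.024, 1.0, -0.0]
force: [-4.8, -0.1, 6.5]
grip_width: 0.369
grip_force: 50.5
```

```bash
python3 track.py x
```

```text
16.25 [490.56 -47.83  21.01] F [-4.78 -0.12  6.5 ] T [-0.05  0.48 -0.04] grip 50.5 px/mm [ 0.012 -0.218]
L [-2.562 -0.943] rise 3.68
bub [-0.     0.002] rise -0.01
R [-0.007  0.006] rise -0.03
rear [0.006 0.005] rise -0.02
plate [-0.009  0.005] rise -0.03
```

The tracker resolves about 0.03 mm, and there is no lift yet. The L window is disturbed by the arm, so I ignore it.

>>> {"method": "send_rows", "body": {
  "targets": [
    [1, -0.001, 0, 0, 0, 0, 0],
    [1, -0.001, 0, 0, 0, 0, 0],
    [1, -0.001, 0, 0, 0, 0, 0],
    [1, -0.001, 0, 0, 0, 0, 0],
    [1, -0.001, 0, 0, 0, 0, 0],
    [1, -0.001, 0, 0, 0, 0, 0],
    [1, -0.001, 0, 0, 0, 0, 0],
    [1, -0.001, 0, 0, 0, 0, 0],
    [1, 0, 0, 0, 0, 0, 0],
    [1, 0, 0, 0, 0, 0, 0]
  ]
}}

```text
time_s: 17.7
eef_pos: [497.6, -47.3, 21.0]
ee_rot: [-0.001, -0.024, 1.0, 0.0]
force: [-9.3, 0.9, 10.7]
grip_width: 0.368
grip_force: 51.0
```

```bash
python3 track.py x
```

```text
17.7 [497.62 -47.31  21.01] F [-9.25  0.93 10.71] T [-0.13  1.16 -0.04] grip 51.0 px/mm [ 0.012 -0.218]
L [-1.086 -0.484] rise 1.95
bub [-0.17  -0.468] rise 2.1
R [ 0.191 -0.105] rise 0.53
rear [-0.006 -0.118] rise 0.54
plate [-0.004  0.001] rise -0.01
```

The table has begun to move. The bubble window is unreliable because the air bubble shifts with tilt, so I fit a rigid table motion over several table windows instead.

```bash
cat > fit.py <<'E'
from h import *
ref=np.load("ref.npy"); p,Rt,s=tool(); cs=[ctrl.capture("scene") for _ in range(4)]; c=cs[0]
g=np.mean([cv2.cvtColor(k["img"],7).astype(np.float32) for k in cs],0)
a=0.045; X=np.array([np.cos(a),np.sin(a),0]); Y=np.array([-X[1],X[0],0]); B=np.array([570.5,-44,12]); rear=B+136*X
def mot(P,q): # dx,dy,yaw,pitch,roll(mm rise at 73 mm left)
    r=P-rear; rise=q[3]/135; rl=q[4]/73; om=-Y*rise+0; 
    om=om+X*rl+np.array([0,0,q[2]/73]); return P+np.cross(om,r)+X*q[0]+Y*q[1]
# feature points: table-frame (x from front edge, y left, z over plate)
F=[]
for y in(-80,-66,66,80):
    for x in(1,30,60,90,120,135): F.append((x,y,40))
F+=[(135,-40,40),(135,0,40),(135,40,40),(1,-80,10),(1,-60,20),(1,-45,20)]
gx=cv2.Sobel(cv2.GaussianBlur(ref,(0,0),1),5,1,0)/8; gy=cv2.Sobel(cv2.GaussianBlur(ref,(0,0),1),5,0,1)/8
d=cv2.GaussianBlur(g,(0,0),1)-cv2.GaussianBlur(ref,(0,0),1)
# dense gradient constraint on all table pixels except near wedge/bubble
A=[];b=[]
hull=cv2.convexHull(np.array([proj(B+X*x+Y*y+[0,0,z],c) for x in(-1,137) for y in(-82,82) for z in(5,41)],np.float32)).astype(np.int32)
m=np.zeros(ref.shape,np.uint8); cv2.fillPoly(m,[hull],1)
for v,u in zip(*np.where(m)):
    P=ray((u,v),c,12+24); r=P-B; x,y=r@X,r@Y
    if x<-2 or x>137 or (x<45 and -40<y<85): continue   # bubble, wedge, arm shadow
    if x>130 and abs(y)>84: continue
    G=np.array([gx[v,u],gy[v,u]])
    if np.hypot(*G)<3: continue
    p0=proj(P,c); A.append([G@(proj(mot(P,e),c)-p0) for e in np.eye(5)]); b.append(-d[v,u])
A=np.array(A);b=np.array(b); w=np.ones(len(b))
for _ in range(15):
    q=np.linalg.lstsq(A*w[:,None],b*w,rcond=None)[0]; e=np.abs(A@q-b); w=1/np.sqrt(1+(e/(1.5*np.median(e)))**2)
C=np.linalg.inv((A*w[:,None]).T@(A*w[:,None])); 
print(s["time_s"],p.round(2),"F",s["force"].round(1),"n",len(b))
print("dx dy yaw pitch roll",q.round(2),"sd",(np.sqrt(np.diag(C))*np.median(e)*1.5).round(2),"front L/R",(q[3]+q[4]).round(2),(q[3]-q[4]).round(2))
q=q*0
k=[0,2,3]; k=[0,3]
z=np.linalg.lstsq(A[:,k]*w[:,None],b*w,rcond=None)[0]; print("dx,pitch only",z.round(2))
E
python3 fit.py
```

```text
17.9 [497.63 -47.31  20.99] F [-10.7  -0.1  11.3] n 1246
dx dy yaw pitch roll [ 0.8  -0.09  0.09 -1.17  0.16] sd [0.07 0.04 0.04 0.14 0.04] front L/R -1.01 -1.33
dx,pitch only [ 1.07 -0.39]
```

Flipping the pitch sign (front-up comes out negative in my fit), the front has risen 1.2 mm and the table slid 0.8 mm to its stop. Geometry predicts 1.3 mm, so these agree. About 10 mm more push is needed.

>>> {"method": "send_rows", "body": {
  "targets": [
    [1, -0.001, 0, 0, 0, 0, 0],
    [1, -0.001, 0, 0, 0, 0, 0],
    [1, -0.001, 0, 0, 0, 0, 0],
    [1, -0.001, 0, 0, 0, 0, 0],
    [1, -0.001, 0, 0, 0, 0, 0],
    [1, -0.001, 0, 0, 0, 0, 0],
    [1, -0.001, 0, 0, 0, 0, 0],
    [1, -0.001, 0, 0, 0, 0, 0],
    [1, 0, 0, 0, 0, 0, 0],
    [1, 0, 0, 0, 0, 0, 0]
  ]
}}

```text
time_s: 19.35
eef_pos: [505.6, -46.9, 21.0]
ee_rot: [-0.001, -0.024, 1.0, 0.0]
force: [-10.0, 0.4, 10.6]
grip_width: 0.367
grip_force: 51.1
```

```bash
sed -i 's/om=-Y\*rise+0/om=Y*rise/' fit.py; python3 fit.py; python3 track.py x | tail -4
```

```text
19.35 [505.64 -46.95  21.  ] F [-10.    0.4  10.6] n 1246
dx dy yaw pitch roll [ 0.67 -0.21  0.08  2.65  0.08] sd [0.09 0.06 0.05 0.17 0.05] front L/R 2.74 2.57
dx,pitch only [1.   1.75]
bub [-1.428 -0.363] rise 1.31
R [ 0.252 -0.3  ] rise 1.44
rear [ 0.204 -0.041] rise 0.24
plate [-0.021  0.011] rise -0.05
```

>>> {"method": "send_rows", "body": {
  "targets": [
    [1, -0.001, 0, 0, 0, 0, 0],
    [1, -0.001, 0, 0, 0, 0, 0],
    [1, -0.001, 0, 0, 0, 0, 0],
    [1, -0.0005, 0, 0, 0, 0, 0],
    [1, 0, 0, 0, 0, 0, 0],
    [1, 0, 0, 0, 0, 0, 0],
    [1, 0, 0, 0, 0, 0, 0],
    [1, 0, 0, 0, 0, 0, 0],
    [1, 0, 0, 0, 0, 0, 0],
    [1, 0, 0, 0, 0, 0, 0]
  ]
}}

```text
time_s: 21.0
eef_pos: [509.1, -46.8, 21.0]
ee_rot: [-0.001, -0.024, 1.0, 0.0]
force: [-10.9, -0.3, 10.6]
grip_width: 0.37
grip_force: 51.1
```

```bash
python3 fit.py; python3 - <<'E'
from h import *
p,R,s=tool(); print(R[:,0].round(3),s["force"].round(1),s["grip_force"],abs(s["dq"]).max())
c=ctrl.capture("scene"); cv2.imwrite("pics/s9.png",cv2.resize(c["img"][170:290,220:380],None,fx=5,fy=5,interpolation=2)[:,:,::-1])
E
```

```text
21.0 [509.11 -46.79  21.02] F [-10.9  -0.3  10.6] n 1246
dx dy yaw pitch roll [ 0.4  -0.28  0.18  3.9   0.1 ] sd [0.1  0.06 0.06 0.2  0.06] front L/R 4.0 3.79
dx,pitch only [0.9  2.49]
[-0.999 -0.048  0.003] [-10.8  -0.3  10.1] 51.144041419029236 0.0015742382198919572
```

View pics/s9.png

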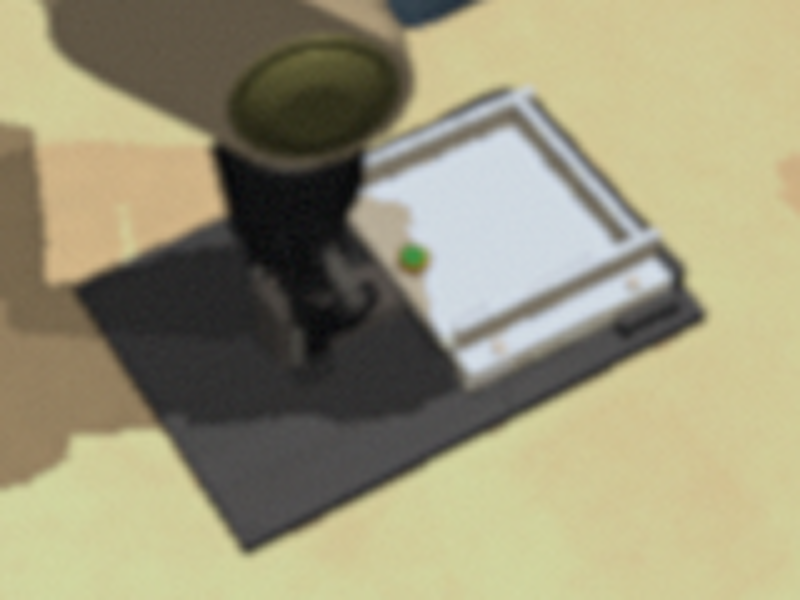

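The picture shows the table front raised level, with the gripper clear of it in front (fingers near crop (320,310), front edge around (400,290)). The rise estimates of 2.5 to 3.9 mm, with about 3.2 mm from geometry, all fall inside the window. I'm handing in.

```bash
python3 -c "
from rig import ctrl
print(ctrl.finish_job())"
```

```text
the job is handed in; nothing more can be done
None
```

I handed the job in with the wedge still gripped and flat under the middle of the table's front edge. I estimate about 3 mm of clearance at both front corners (camera fits 2.5–4 mm, geometry about 3.2 mm); the hand-in returned no verdict.

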